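Eject the jammed sample drawer with the release pin

ROBOT

A 6-joint arm with a two-finger parallel gripper is mounted at the origin on the work surface. World frame = base frame: x ahead of the robot, y to its left, z up, the work surface at z = 0. Lengths are in m, angles in rad, forces in N, time in s.
With the tool pointing down it reaches from about 0.375 to 0.975 m from the base axis. Payload 3.8 kg.
Tool frame: the origin (TCP) lies midway between the tips of the shut fingers; the grasp point (between the pads) lies 19 mm behind it; z points along the fingers, y is the line along which they close (so a half turn about z gives the same grasp; the last joint's range is limited). The gripper opens to 85 mm and grips with 20 to 120 N. Pads are 22 mm wide; open, the fingers measure 114 mm over their backs; the gripper's body (76 mm by 85 mm) begins 54 mm behind the grasp point. The pads swing forward as they close: fully open they stand 13 mm farther back than shut.
Start: joints at [-1.315, 0.264, 1.604, -0, 1.274, -0.037], TCP at [0.195, -0.646, 0.231] pointing down, gripper open.
Joint ranges: [-2.63, 2.63], [-0.94, 2.18], [0.31, 2.57], [-1.31, 4.45], [0, 2.66], [-2.55, 2.55]. Speed limits (rad/s): [2.57, 2.57, 3.14, 3.14, 3.14, 3.14].

INTERFACE

Orientations are given as a rotation vector (axis times angle).
In Python, from workcell import bot, imaging gives the robot as it stands.
- The arm moves only by the tool step_arm, never from a script. Its argument "series" is a list of rows, each an object of numbers: "grip": the closure, from -1 (fully open) to 1 (shut); "x", "y", "z": the shift along the tool's x, y, z normalised to -1 to 1, where 1 is 500 mm; "ax", "ay", "az": the turn, a rotation vector about the tool's x, y, z normalised to -1 to 1, where 1 is 30 degrees. A call has 1 to 12 rows; each row is the pose to reach, as a shift and turn from the pose commanded when the call began, along the tool's axes at that moment; what a row does not reach only later rows make up. A row lasts 1/10 s, in which the tool goes at most 50 mm and 8.59 degrees, less where a joint would pass 70% of its speed; a pose out of reach is approached as far as the arm can. A call with a number of a shift or a turn outside -1 to 1 is refused whole. A call with a gripper value outside its range is refused whole. The fingers move at their own pace and stop on an object; "force" is the grip in N (left out, the last holds). Time passes only in rows, so rows that repeat a pose let the fingers close. It gives the time, the measured TCP pose, the force, the opening and the grip force at its end, in the units of the state.
- bot.read_state(): the state, without advancing time (a new reading comes with each control period).
- imaging.read_camera(name): name is "scene" or "top" or "wrist"; returns a dict with "img" (480x640x3 uint8, red, green, blue), "fx", "fy", "cx", "cy" (pixels), "R" (3x3) and "t" (3): a world point X has camera coordinates R X + t. Camera axes: x right, y down, z forward; pixel columns grow to the right and rows downward; lengths in m; the calibration is good to about 2 mm. The wrist camera is an equidistant fisheye: a pixel r from the principal point sees the ray r / f radians off the axis. A picture is of the moment at which its call begins. There is no depth.
- bot.finish_job(): hands the job in; it is judged then, once.
The state is a dict: "time": time; "q": joint angles; "joint_vel": joint speeds; "joint_torque": joint torques, N m; "tool_pos": TCP position; "tcp_rot": TCP orientation; "wrist_force": force on the tool from outside, world axes, zero at the start; "torque": the same for the moment, N m; "width": opening from 0.0 (shut) to 1.0 (fully open); "grip_force": force on a finger pad.
Only numpy, scipy, OpenCV 4.12 (cv2) and the standard library are available. Lean on these libraries where they do the work, as an engineer would, in place of code of your own. Each camera call takes 0.05 s, during which the arm holds its last target. There are 200 camera calls.

TASK

The red sample unit will not give up its vial drawer. Take the blue-handled release pin out of its stand, push it down through the round hole in the top of the red unit until the hidden latch lets go and the spring drawer pops out, then put the pin back upright in its stand with its flange resting on the block. Leave the white unit's drawer shut.

Things in the scene. Friction and masses are not known exactly. Their poses are not given: they have to be found in the camera images.
- pin: Release pin, about 90 g, upright in the stand's hole at the start: round blue handle 22 mm in diameter and 55 mm tall on a round black flange 52 mm in diameter and 5 mm thick; below it a steel shaft 8 mm in diameter and 58 mm long. Origin: centre of the flange's underside, which rests on the stand's top; z up along the handle (handle at z = 5 to 60 mm, shaft tip at z = -58 mm).
- stand: Aluminium block 80 x 80 mm and 70 mm tall, fixed to the bench, with one vertical through hole 29 mm in diameter in the middle of its top. Origin: centre of its underside, straight below the hole; z up.
- red_unit: Red sample unit, a box fixed to the bench, 200 mm (x) by 130 mm (y) and 110 mm tall, with a black-ringed round access hole 29 mm in diameter in the middle of its flat top. Origin: centre of its underside, straight below the hole; z up; the drawer comes out at its front, towards its own -x, which faces away from the robot. A twin painted white, with its own hole and latch, stands nearby.
- red_drawer (a joint): How far the red unit's vial drawer has slid out, in m: about 0.001 while latched; once tripped, a spring drives it to its stop at 0.05 and keeps it there. Latch: a 36 mm paddle under the hole, its face 38 mm below the unit's top, on a return spring (2.5 N at first touch); 9 mm down (4.5 N) frees the drawer; it can go 22 mm down (7 N). At 20 mm down the pin's flange meets the top.
- white_drawer (a joint): The same for the white unit's drawer; it is to stay latched (about 0.001).
There are look-alikes about, which are no part of the job. What is shaped like the stand but pink or purple is not meant.

How it is judged:
By the outcome, as a careful person would: the job done as asked, in the order asked, and still so for the second after the job is handed in, with the robot touching nothing.
It also fails if it takes over 54 s, if anything falls off the work surface, if the arm or the gripper's body presses on something with over 40 N, if the wrist force passes 120 N, or if a joint passes its speed limit or range.

## Working session

There is one attempt and no reset: what is moved stays moved. The work goes in short steps, Python scripts to look and compute and a tool call to move; the robot and the scene stay as the last step left them, time stands still between calls to the robot, and variables do not carry over. Pictures are saved under pics/ and viewed, at most 10 in all, crops included, and the job is handed in when it is done.

Besides the shell and the picture viewer there is one more tool, called after "Request:" by a JSON object that holds its "name" and its "arguments", one argument or row to a line. step_arm: Moves the arm, as the interface text tells. Scaled input: -1 to 1 covers 500 mm each way for a shift and 30 degrees each way for a turn. Its arguments: {"type":"object","properties":{"series":{"type":"array","items":{"type":"object","properties":{"grip":{"type":"number"},"x":{"type":"number","minimum":-1,"maximum":1},"y":{"type":"number","minimum":-1,"maximum":1},"z":{"type":"number","minimum":-1,"maximum":1},"ax":{"type":"number","minimum":-1,"maximum":1},"ay":{"type":"number","minimum":-1,"maximum":1},"az":{"type":"number","minimum":-1,"maximum":1}}}},"force":{"type":"number"}},"required":["series"]}

```bash
mkdir -p pics
python3 - <<'E'
from workcell import bot, imaging
import cv2,pickle
d={}
for n in("scene","top","wrist"):
    c=imaging.read_camera(n);d[n]=c
    cv2.imwrite(f"pics/{n}0.png",c["img"][:,:,::-1])
    print(n,c["fx"],c["cx"],c["cy"],c["R"].round(3).tolist(),c["t"])
pickle.dump(d,open("c0.pkl","wb"))
print(bot.read_state())
E
```

```text
scene 479.5434451483603 327.1997278809238 241.56035163066284 [[-0.789, 0.614, 0.002], [0.485, 0.625, -0.612], [-0.377, -0.482, -0.791]] [ 0.46600566 -0.18157598  1.00652882]
top 541.1528406861436 315.37563159858206 236.79971327947393 [[0.005, -1.0, -0.02], [-0.993, -0.003, -0.12], [0.12, 0.021, -0.993]] [-0.04922102  0.56278634  1.15367674]
wrist 371.64829954431775 319.7135315311209 235.030903292815 [[0.288, -0.958, -0.003], [-0.925, -0.279, 0.257], [-0.247, -0.072, -0.966]] [-0.67356265 -0.03407572  0.37918929]
{'time': 0.15, 'q': array([-1.31490900e+00,  2.64613391e-01,  1.60506233e+00,  3.04449580e-05,
        1.27367935e+00, -3.69383213e-02]), 'joint_vel': array([ 0.0008062 , -0.00375449, -0.00358548,  0.00075864, -0.00059953,
       -0.00192847]), 'joint_torque': array([ 6.17552678e-05, -5.15904522e+01, -3.67959559e+01, -9.64235301e-05,
        7.98898225e-03,  1.71378457e-05]), 'tool_pos': array([ 0.19468606, -0.64572991,  0.23022449]), 'tcp_rot': array([-3.10624582e+00, -4.58057912e-01,  2.56878380e-04]), 'wrist_force': array([-0.37717549, -0.16848726, -0.0838474 ]), 'torque': array([-0.01616942, -0.02388977, -0.03758594]), 'grip_force': 0.0, 'width': 1.0033998584891373}
```

View pics/top0.png

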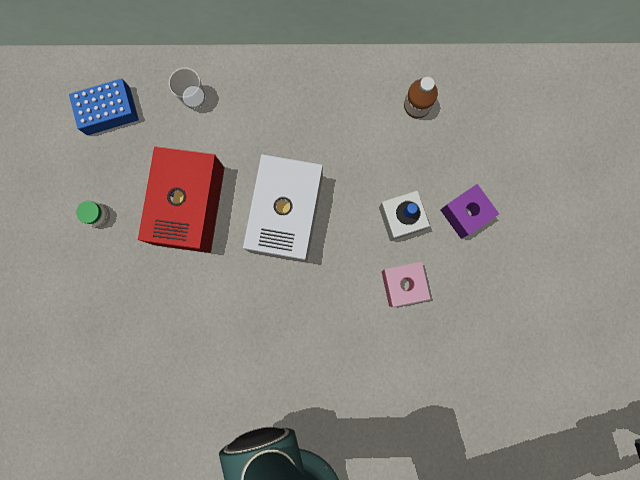

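View pics/scene0.png

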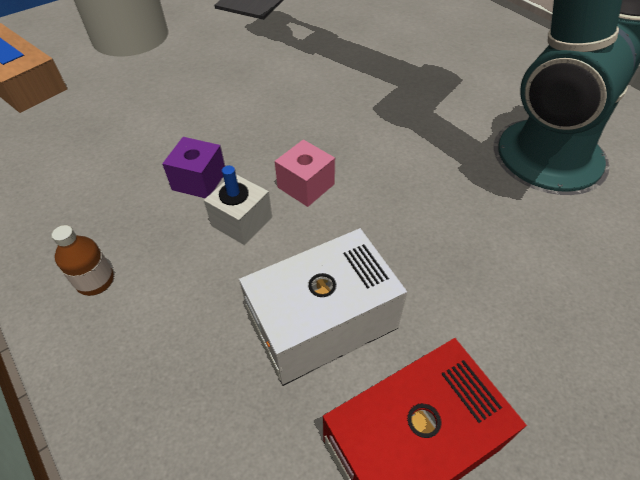

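Top view candidates:
- Blue pin at (411,210), in a white/aluminium block at (406,215).
- Look-alike stands: purple at (473,209) and pink at (407,284), both empty.
- Red unit hole at (177,197), with its white twin's hole at (283,206).

By the description I choose the aluminium block with the pin and the red unit. Next I'll measure them and check with a close crop.

```bash
cat > h.py <<'E'
import numpy as np, cv2
from workcell import bot, imaging
from scipy.spatial.transform import Rotation as Ro
def ray(c,u,v,fish=False):
    a=np.array([(u-c["cx"])/c["fx"],(v-c["cy"])/c["fy"]])
    if fish:
        r=np.linalg.norm(a); d=np.r_[a/max(r,1e-9)*np.sin(r),np.cos(r)]
    else: d=np.r_[a,1]
    R=np.array(c["R"]); return -R.T@c["t"], R.T@d
def onz(c,u,v,z,fish=False):
    o,d=ray(c,u,v,fish); return o+d*(z-o[2])/d[2]
def tool(target, st=None):
    """shift in tool axes, normalised, from measured pose to target TCP"""
    s=st or bot.read_state(); R=Ro.from_rotvec(s["tcp_rot"])
    return R.inv().apply(np.array(target)-s["tool_pos"])/0.5
E
python3 - <<'E'
from h import *
import pickle
d=pickle.load(open("c0.pkl","rb")); t,s=d["top"],d["scene"]
print("red",onz(t,177,197,.11),onz(s,424,421,.11))
print("white",onz(t,283,206,.11),onz(s,322,285,.11))
for n,c in d.items():
    if n=="wrist":continue
    h=cv2.cvtColor(c["img"],cv2.COLOR_RGB2HSV)
    m=cv2.inRange(h,(100,120,40),(125,255,255))
    k,_,st,ce=cv2.connectedComponentsWithStats(m)
    print(n,[(st[i].tolist(),ce[i].round(1).tolist()) for i in range(1,k) if 40<st[i,4]<2000])
print("pin top",onz(t,411.5,208.5,.13),onz(s,229,169,.13),"flange",onz(s,233.5,194,.075),onz(t,408,213,.075))
# red long side direction from the top corners (top image)
p=onz(t,154,147,.11)[:2];q=onz(t,139,240,.11)[:2];print("red -x dir",np.degrees(np.arctan2(*(p-q)[::-1])))
im=t["img"]
a=cv2.resize(im[170:260,370:510],None,fx=4,fy=4,interpolation=2);b=cv2.resize(im[140:260,130:230],(300,360))
cv2.imwrite("pics/crop.png",np.hstack([a[:360,:480],b])[:,:,::-1])
E
```

```text
red [0.63634961 0.23968016 0.11      ] [0.63538131 0.24258687 0.11      ]
white [0.61768809 0.01863779 0.11      ] [0.6151572  0.01948266 0.11      ]
scene [([0, 0, 56, 17, 491], [18.7, 5.2]), ([0, 38, 23, 27, 338], [7.7, 52.3]), ([221, 165, 19, 32, 378], [230.2, 180.8])]
top [([403, 203, 15, 14, 147], [410.2, 209.5])]
pin top [ 0.6093782 -0.2428726  0.13     ] [ 0.60637388 -0.24433757  0.13      ] flange [ 0.60951811 -0.2409378   0.075     ] [ 0.60928366 -0.24402863  0.075     ]
red -x dir -6.666810454515486
```

View pics/crop.png

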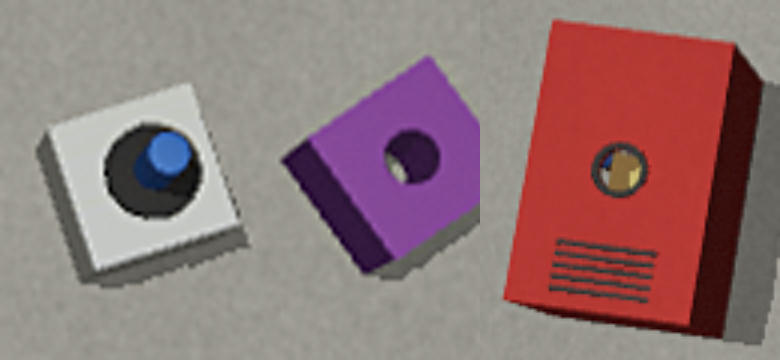

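The crop confirms the choice: the pin's black flange (155,170) is on the aluminium block, the purple look-alike is empty, and the red unit's ringed hole is at (620,168). Next I move above the pin.

Run:
```python
from h import *
import pickle
d=pickle.load(open("c0.pkl","rb")); t=d["top"]
print("stand",onz(t,406,214.8,.07),"flange",onz(t,408.7,212.2,.075))
print(tool([.609,-.243,.22]), Ro.from_rotvec(bot.read_state()["tcp_rot"]).as_matrix().round(3))
```

```text
stand [ 0.6062256  -0.24048459  0.07      ] flange [ 0.61100375 -0.24553413  0.075     ]
[ 1.02585117 -0.53195464  0.02148191] [[ 0.957  0.289 -0.   ]
 [ 0.289 -0.957  0.002]
 [ 0.    -0.002 -1.   ]]
```

Request:
{"name": "step_arm", "arguments": {
  "series": [
    {"x": 1,"y": -0.53,"z": 0.02,"grip": -0.4},
    {"x": 1,"y": -0.53,"z": 0.02,"grip": -0.4},
    {"x": 1,"y": -0.53,"z": 0.02,"grip": -0.4},
    {"x": 1,"y": -0.53,"z": 0.02,"grip": -0.4},
    {"x": 1,"y": -0.53,"z": 0.02,"grip": -0.4},
    {"x": 1,"y": -0.53,"z": 0.02,"grip": -0.4},
    {"x": 1,"y": -0.53,"z": 0.02,"grip": -0.4},
    {"x": 1,"y": -0.53,"z": 0.02,"grip": -0.4},
    {"x": 1,"y": -0.53,"z": 0.02,"grip": -0.4},
    {"x": 1,"y": -0.53,"z": 0.02,"grip": -0.4},
    {"x": 1,"y": -0.53,"z": 0.02,"grip": -0.4},
    {"x": 1,"y": -0.53,"z": 0.02,"grip": -0.4}
  ]
}}

```text
validation failed for argument at $.se...
```

Request:
{"name": "step_arm", "arguments": {
  "series": [
    {"x": 0.02,"y": 0,"z": 0,"grip": -0.4},
    {"x": 0.02,"y": 0,"z": 0,"grip": -0.4},
    {"x": 0.02,"y": 0,"z": 0,"grip": -0.4}
  ]
}}

```text
validation failed for argument at $.se...
```

Run:
```python
from h import *
import pickle
s=bot.read_state();print(s["time"],s["tool_pos"],s["q"],s["tcp_rot"],s["width"])
c=imaging.read_camera("wrist");pickle.dump(c,open("w1.pkl","wb"))
cv2.imwrite("pics/w1.png",c["img"][:,:,::-1])
```

```text
0.15 [ 0.19468606 -0.64572991  0.23022449] [-1.31490900e+00  2.64613391e-01  1.60506233e+00  3.04449580e-05
  1.27367935e+00 -3.69383213e-02] [-3.10624582e+00 -4.58057912e-01  2.56878380e-04] 1.0033998584891373
```

View pics/w1.png

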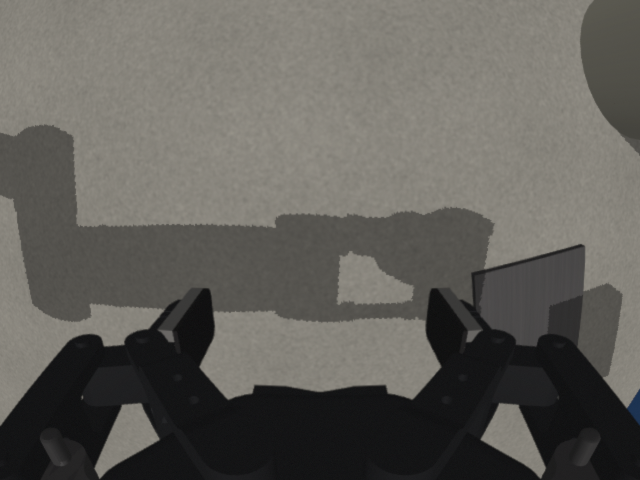

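The move was refused and nothing moved. The picture only shows the open fingers and bench. The rows may need every key, so I'll retry with full rows.

Request:
{"name": "step_arm", "arguments": {
  "series": [
    {"x": 1.0,"y": -0.53,"z": 0.02,"ax": 0,"ay": 0,"az": 0,"grip": -0.4}
  ]
}}

```text
time: 0.3
tool_pos: [0.2272, -0.614, 0.2299]
tcp_rot: [3.107, 0.45, -0.003]
wrist_force: [1.1, -0.2, -0.2]
width: 0.858
grip_force: 0.0
```

Request:
{"name": "step_arm", "arguments": {
  "series": [
    {"x": 0.93,"y": -0.482,"z": 0.02,"ax": 0,"ay": 0,"az": 0,"grip": -0.4},
    {"x": 0.93,"y": -0.482,"z": 0.02,"ax": 0,"ay": 0,"az": 0,"grip": -0.4},
    {"x": 0.93,"y": -0.482,"z": 0.02,"ax": 0,"ay": 0,"az": 0,"grip": -0.4},
    {"x": 0.93,"y": -0.482,"z": 0.02,"ax": 0,"ay": 0,"az": 0,"grip": -0.4},
    {"x": 0.93,"y": -0.482,"z": 0.02,"ax": 0,"ay": 0,"az": 0,"grip": -0.4},
    {"x": 0.93,"y": -0.482,"z": 0.02,"ax": 0,"ay": 0,"az": 0,"grip": -0.4},
    {"x": 0.93,"y": -0.482,"z": 0.02,"ax": 0,"ay": 0,"az": 0,"grip": -0.4},
    {"x": 0.93,"y": -0.482,"z": 0.02,"ax": 0,"ay": 0,"az": 0,"grip": -0.4},
    {"x": 0.93,"y": -0.482,"z": 0.02,"ax": 0,"ay": 0,"az": 0,"grip": -0.4},
    {"x": 0.93,"y": -0.482,"z": 0.02,"ax": 0,"ay": 0,"az": 0,"grip": -0.4},
    {"x": 0.93,"y": -0.482,"z": 0.02,"ax": 0,"ay": 0,"az": 0,"grip": -0.4},
    {"x": 0.93,"y": -0.482,"z": 0.02,"ax": 0,"ay": 0,"az": 0,"grip": -0.4}
  ]
}}

```text
time: 1.5
tool_pos: [0.6082, -0.243, 0.2199]
tcp_rot: [-3.106, -0.465, -0.001]
wrist_force: [0.2, -1.2, -0.9]
width: 0.698
grip_force: 0.0
```

Run:
```python
from h import *
import pickle
s=bot.read_state();print(s["time"],s["tool_pos"],s["q"],s["tcp_rot"],s["width"])
c=imaging.read_camera("wrist");pickle.dump(c,open("w1.pkl","wb"))
cv2.imwrite("pics/w2.png",c["img"][:,:,::-1])
```

```text
1.5 [ 0.60815126 -0.24299085  0.21985138] [-4.18717611e-01  2.33482869e-01  1.66275578e+00  1.11871226e-03
  1.24558733e+00  8.54528264e-01] [-3.10596371e+00 -4.64962481e-01 -5.85769630e-04] 0.6981375065097408
```

View pics/w2.png

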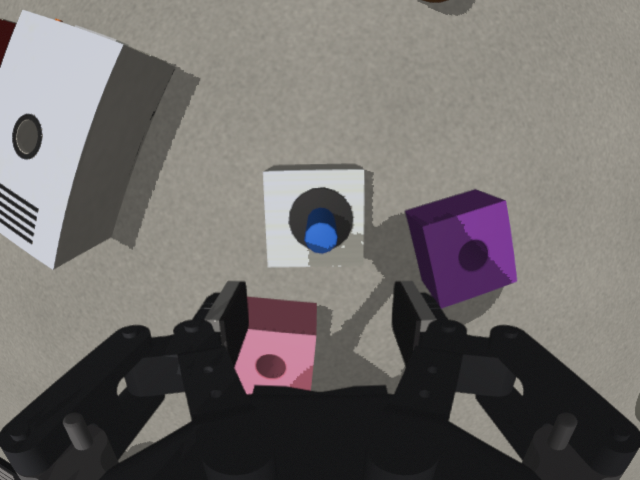

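The wrist view shows the handle top at (321,240), the flange centre at (321,220) and the aluminium block's top corners at (263,171), (364,168), (365,267) and (268,267).

Run:
```python
from h import *
import pickle
c=pickle.load(open("w1.pkl","rb"))
print("top",onz(c,321,238,.13,True),"flange",onz(c,321,219.5,.075,True))
K=[onz(c,u,v,.07,True) for u,v in((263.5,171),(364,168.5),(365,267),(267.5,267))]
print("stand",np.mean(K,0),np.round(K,4))
print("whitehole",onz(c,27,137,.11,True))
p=onz(c,321,220,.075,True)
print(tool([p[0],p[1],.09]))
```

```text
top [ 0.60829794 -0.24349116  0.13      ] flange [ 0.60849441 -0.24353913  0.075     ]
stand [ 0.60585549 -0.2392062   0.07      ] [[ 0.632  -0.1886  0.07  ]
 [ 0.657  -0.2643  0.07  ]
 [ 0.5792 -0.2913  0.07  ]
 [ 0.5552 -0.2127  0.07  ]]
whitehole [0.61456481 0.02012682 0.11      ]
[ 0.0033505  -0.0009116   0.25965687]
```

Request:
{"name": "step_arm", "arguments": {
  "series": [
    {"x": 0.002,"y": 0,"z": 0.08,"ax": 0,"ay": 0,"az": 0,"grip": -0.4},
    {"x": 0.002,"y": 0,"z": 0.15,"ax": 0,"ay": 0,"az": 0,"grip": -0.4},
    {"x": 0.002,"y": 0,"z": 0.21,"ax": 0,"ay": 0,"az": 0,"grip": -0.4},
    {"x": 0.002,"y": 0,"z": 0.25,"ax": 0,"ay": 0,"az": 0,"grip": -0.4},
    {"x": 0.002,"y": 0,"z": 0.26,"ax": 0,"ay": 0,"az": 0,"grip": -0.4},
    {"x": 0.002,"y": 0,"z": 0.26,"ax": 0,"ay": 0,"az": 0,"grip": -0.4}
  ]
}}

```text
time: 2.15
tool_pos: [0.6056, -0.2466, 0.0895]
tcp_rot: [-3.107, -0.456, 0.003]
wrist_force: [0.2, 0.1, 0.1]
width: 0.703
grip_force: 0.0
```

Request:
{"name": "step_arm", "arguments": {
  "force": 50,
  "series": [
    {"x": 0,"y": 0,"z": 0,"ax": 0,"ay": 0,"az": 0,"grip": 1},
    {"x": 0,"y": 0,"z": 0,"ax": 0,"ay": 0,"az": 0,"grip": 1},
    {"x": 0,"y": 0,"z": 0,"ax": 0,"ay": 0,"az": 0,"grip": 1},
    {"x": 0,"y": 0,"z": 0,"ax": 0,"ay": 0,"az": 0,"grip": 1},
    {"x": 0,"y": 0,"z": 0,"ax": 0,"ay": 0,"az": 0,"grip": 1},
    {"x": 0,"y": 0,"z": 0,"ax": 0,"ay": 0,"az": 0,"grip": 1},
    {"x": 0,"y": 0,"z": 0,"ax": 0,"ay": 0,"az": 0,"grip": 1},
    {"x": 0,"y": 0,"z": 0,"ax": 0,"ay": 0,"az": 0,"grip": 1}
  ]
}}

```text
time: 2.95
tool_pos: [0.6082, -0.2465, 0.0926]
tcp_rot: [3.106, 0.458, 0.004]
wrist_force: [-1.4, 0.2, 6.3]
width: 0.243
grip_force: 49.2
```

Request:
{"name": "step_arm", "arguments": {
  "series": [
    {"x": 0,"y": 0,"z": -0.04,"ax": 0,"ay": 0,"az": 0,"grip": 1},
    {"x": 0,"y": 0,"z": -0.1,"ax": 0,"ay": 0,"az": 0,"grip": 1},
    {"x": 0,"y": 0,"z": -0.16,"ax": 0,"ay": 0,"az": 0,"grip": 1},
    {"x": 0,"y": 0,"z": -0.22,"ax": 0,"ay": 0,"az": 0,"grip": 1},
    {"x": 0,"y": 0,"z": -0.27,"ax": 0,"ay": 0,"az": 0,"grip": 1},
    {"x": 0,"y": 0,"z": -0.28,"ax": 0,"ay": 0,"az": 0,"grip": 1},
    {"x": 0,"y": 0,"z": -0.28,"ax": 0,"ay": 0,"az": 0,"grip": 1}
  ]
}}

```text
time: 3.65
tool_pos: [0.6075, -0.246, 0.2313]
tcp_rot: [3.107, 0.458, 0.003]
wrist_force: [0.3, -0.2, -1.1]
width: 0.243
grip_force: 49.0
```

Run:
```python
from h import *
s=bot.read_state();print(s["time"],s["tool_pos"],s["tcp_rot"],s["width"],s["wrist_force"])
print(tool([.636,.241,.232],s))
c=imaging.read_camera("scene");w=imaging.read_camera("wrist")
s=bot.read_state();print(s["tool_pos"],s["tcp_rot"])
cv2.imwrite("pics/s3.png",np.hstack([c["img"][60:300,100:400],w["img"][100:340,140:540]])[:,:,::-1])
import pickle;pickle.dump((c,w),open("w3.pkl","wb"))
```

```text
3.65 [ 0.60747076 -0.24599852  0.23129336] [3.10681439e+00 4.58353300e-01 2.78104787e-03] 0.24269064644266827 [ 0.29514732 -0.16020528 -1.07978123]
[ 0.33589911 -0.91602131 -0.00215836]
[ 0.60600709 -0.2453641   0.22838988] [-3.10641815 -0.45826643  0.00388034]
```

View pics/s3.png

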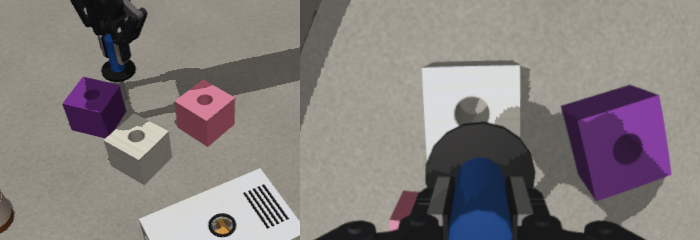

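The pin is held: the scene crop shows it upright above the stand. The wrist crop shows the flange at about full-frame (320,270), and the stand hole is now visible at about (312,213).

Run:
```python
from h import *
import pickle
c,w=pickle.load(open("w3.pkl","rb"))
print("flange",onz(w,320,270,.213,True)," hole", onz(w,312,213,.07,True))
print("scene hole",onz(c,100+137,60+135,.07),"scene flange",onz(c,218,130,.213))
print("camera centre",-np.array(w["R"]).T@w["t"])
```

```text
flange [ 0.61120985 -0.24415349  0.213     ]  hole [ 0.60682149 -0.23848068  0.07      ]
scene hole [ 0.60407188 -0.23966647  0.07      ] scene flange [ 0.61029065 -0.24430147  0.213     ]
camera centre [ 0.66788482 -0.22714367  0.37288613]
```

Request:
{"name": "step_arm", "arguments": {
  "series": [
    {"x": 0.332,"y": -0.914,"z": 0,"ax": 0,"ay": 0,"az": 0,"grip": 1},
    {"x": 0.332,"y": -0.914,"z": 0,"ax": 0,"ay": 0,"az": 0,"grip": 1},
    {"x": 0.332,"y": -0.914,"z": 0,"ax": 0,"ay": 0,"az": 0,"grip": 1},
    {"x": 0.332,"y": -0.914,"z": 0,"ax": 0,"ay": 0,"az": 0,"grip": 1},
    {"x": 0.332,"y": -0.914,"z": 0,"ax": 0,"ay": 0,"az": 0,"grip": 1},
    {"x": 0.332,"y": -0.914,"z": 0,"ax": 0,"ay": 0,"az": 0,"grip": 1},
    {"x": 0.332,"y": -0.914,"z": 0,"ax": 0,"ay": 0,"az": 0,"grip": 1},
    {"x": 0.332,"y": -0.914,"z": 0,"ax": 0,"ay": 0,"az": 0,"grip": 1},
    {"x": 0.332,"y": -0.914,"z": 0,"ax": 0,"ay": 0,"az": 0,"grip": 1},
    {"x": 0.332,"y": -0.914,"z": 0,"ax": 0,"ay": 0,"az": 0,"grip": 1},
    {"x": 0.332,"y": -0.914,"z": 0,"ax": 0,"ay": 0,"az": 0,"grip": 1},
    {"x": 0.332,"y": -0.914,"z": 0,"ax": 0,"ay": 0,"az": 0,"grip": 1}
  ]
}}

```text
time: 4.95
tool_pos: [0.6326, 0.2401, 0.2275]
tcp_rot: [3.106, 0.462, -0.007]
wrist_force: [-0.1, -0.4, -0.9]
width: 0.243
grip_force: 49.2
```

Run:
```python
from h import *
s=bot.read_state();print(s["time"],s["tool_pos"],s["tcp_rot"],s["q"])
c=imaging.read_camera("scene");w=imaging.read_camera("wrist")
cv2.imwrite("pics/s4.png",np.hstack([c["img"][240:480,260:560],w["img"][100:340,140:540]])[:,:,::-1])
import pickle;pickle.dump((c,w),open("w4.pkl","wb"))
```

```text
4.95 [0.63261047 0.24014588 0.22750306] [ 3.10612789  0.46164151 -0.0067686 ] [ 3.26283971e-01  2.72117769e-01  1.60071409e+00 -5.77202797e-04
  1.27324120e+00  1.60216515e+00]
```

View pics/s4.png

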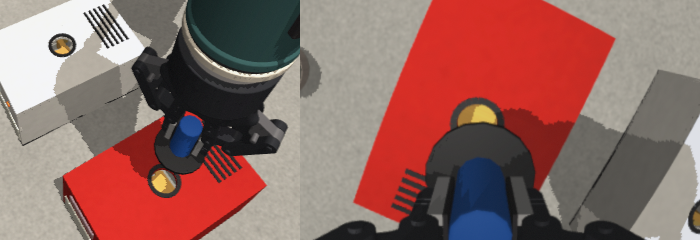

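The pin is above the red unit. In the scene crop the hole is at (164,181) and the flange at (180,151); in the wrist crop the hole's ring peeks out at x≈477, top ≈97.

Run:
```python
from h import *
import pickle
c,w=pickle.load(open("w4.pkl","rb"))
print("flange w",onz(w,320,270,.213,True),"s",onz(c,440,391,.213))
for v in(220,224,228):print("hole w",onz(w,317,v,.11,True))
print("ring top",onz(w,317,197,.11,True),"s",onz(c,424,421,.11))
```

```text
flange w [0.63803359 0.24069649 0.213     ] s [0.63762919 0.24394165 0.213     ]
hole w [0.63729618 0.24262344 0.11      ]
hole w [0.63445783 0.24177296 0.11      ]
hole w [0.63160484 0.24091825 0.11      ]
ring top [0.65337012 0.24744285 0.11      ] s [0.63538131 0.24258687 0.11      ]
```

Request:
{"name": "step_arm", "arguments": {
  "series": [
    {"x": -0.005,"y": 0,"z": 0.01,"ax": 0,"ay": 0,"az": 0,"grip": 1},
    {"x": -0.005,"y": 0,"z": 0.05,"ax": 0,"ay": 0,"az": 0,"grip": 1},
    {"x": -0.005,"y": 0,"z": 0.1,"ax": 0,"ay": 0,"az": 0,"grip": 1},
    {"x": -0.005,"y": 0,"z": 0.14,"ax": 0,"ay": 0,"az": 0,"grip": 1},
    {"x": -0.005,"y": 0,"z": 0.15,"ax": 0,"ay": 0,"az": 0,"grip": 1},
    {"x": -0.005,"y": 0,"z": 0.15,"ax": 0,"ay": 0,"az": 0,"grip": 1}
  ]
}}

```text
time: 5.65
tool_pos: [0.6308, 0.2375, 0.1543]
tcp_rot: [3.108, 0.456, -0.004]
wrist_force: [-0.9, -0.1, -0.8]
width: 0.25
grip_force: 49.4
```

Request:
{"name": "step_arm", "arguments": {
  "series": [
    {"x": 0,"y": 0,"z": 0.008,"ax": 0,"ay": 0,"az": 0,"grip": 1},
    {"x": 0,"y": 0,"z": 0.016,"ax": 0,"ay": 0,"az": 0,"grip": 1},
    {"x": 0,"y": 0,"z": 0.024,"ax": 0,"ay": 0,"az": 0,"grip": 1},
    {"x": 0,"y": 0,"z": 0.032,"ax": 0,"ay": 0,"az": 0,"grip": 1},
    {"x": 0,"y": 0,"z": 0.038,"ax": 0,"ay": 0,"az": 0,"grip": 1},
    {"x": 0,"y": 0,"z": 0.038,"ax": 0,"ay": 0,"az": 0,"grip": 1},
    {"x": 0,"y": 0,"z": 0.038,"ax": 0,"ay": 0,"az": 0,"grip": 1}
  ]
}}

```text
time: 6.35
tool_pos: [0.6325, 0.239, 0.1371]
tcp_rot: [3.108, 0.458, 0.003]
wrist_force: [2.1, -1.2, 4.8]
width: 0.244
grip_force: 49.6
```

Run:
```python
from h import *
s=bot.read_state();print(s["time"],s["tool_pos"],s["wrist_force"])
c=imaging.read_camera("scene");t=imaging.read_camera("top")
cv2.imwrite("pics/s5.png",np.hstack([c["img"][240:480,260:560],cv2.resize(t["img"][120:270,120:340],(352,240))])[:,:,::-1])
```

```text
6.35 [0.63247464 0.23899234 0.13708457] [ 2.05815092 -1.2473102   4.78349554]
```

View pics/s5.png

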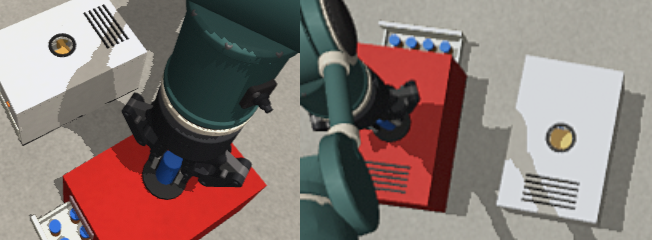

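The drawer is out, with vials showing at crop (60,225) and (420,45), and the white unit is still shut. Now I withdraw and carry the pin back.

Request:
{"name": "step_arm", "arguments": {
  "series": [
    {"x": 0,"y": 0,"z": -0.04,"ax": 0,"ay": 0,"az": 0,"grip": 1},
    {"x": 0,"y": 0,"z": -0.1,"ax": 0,"ay": 0,"az": 0,"grip": 1},
    {"x": 0,"y": 0,"z": -0.15,"ax": 0,"ay": 0,"az": 0,"grip": 1},
    {"x": 0,"y": 0,"z": -0.188,"ax": 0,"ay": 0,"az": 0,"grip": 1},
    {"x": 0,"y": 0,"z": -0.188,"ax": 0,"ay": 0,"az": 0,"grip": 1},
    {"x": 0,"y": 0,"z": -0.188,"ax": 0,"ay": 0,"az": 0,"grip": 1}
  ]
}}

```text
time: 7.05
tool_pos: [0.6306, 0.239, 0.229]
tcp_rot: [-3.108, -0.458, 0.004]
wrist_force: [-0.2, 0.3, -1.3]
width: 0.242
grip_force: 49.2
```

Request:
{"name": "step_arm", "arguments": {
  "series": [
    {"x": -0.329,"y": 0.903,"z": 0,"ax": 0,"ay": 0,"az": 0,"grip": 1},
    {"x": -0.329,"y": 0.903,"z": 0,"ax": 0,"ay": 0,"az": 0,"grip": 1},
    {"x": -0.329,"y": 0.903,"z": 0,"ax": 0,"ay": 0,"az": 0,"grip": 1},
    {"x": -0.329,"y": 0.903,"z": 0,"ax": 0,"ay": 0,"az": 0,"grip": 1},
    {"x": -0.329,"y": 0.903,"z": 0,"ax": 0,"ay": 0,"az": 0,"grip": 1},
    {"x": -0.329,"y": 0.903,"z": 0,"ax": 0,"ay": 0,"az": 0,"grip": 1},
    {"x": -0.329,"y": 0.903,"z": 0,"ax": 0,"ay": 0,"az": 0,"grip": 1},
    {"x": -0.329,"y": 0.903,"z": 0,"ax": 0,"ay": 0,"az": 0,"grip": 1},
    {"x": -0.329,"y": 0.903,"z": 0,"ax": 0,"ay": 0,"az": 0,"grip": 1},
    {"x": -0.329,"y": 0.903,"z": 0,"ax": 0,"ay": 0,"az": 0,"grip": 1},
    {"x": -0.329,"y": 0.903,"z": 0,"ax": 0,"ay": 0,"az": 0,"grip": 1},
    {"x": -0.329,"y": 0.903,"z": 0,"ax": 0,"ay": 0,"az": 0,"grip": 1}
  ]
}}

```text
time: 8.25
tool_pos: [0.6029, -0.2408, 0.2275]
tcp_rot: [-3.105, -0.455, 0.006]
wrist_force: [-0.2, 0.4, -0.8]
width: 0.244
grip_force: 49.4
```

Run:
```python
from h import *
s=bot.read_state();print(s["time"],s["tool_pos"],s["tcp_rot"],s["wrist_force"])
c=imaging.read_camera("scene");w=imaging.read_camera("wrist")
cv2.imwrite("pics/s6.png",np.hstack([c["img"][60:300,100:400],w["img"][100:340,140:540]])[:,:,::-1])
import pickle;pickle.dump((c,w),open("w6.pkl","wb"))
```

```text
8.25 [ 0.60287666 -0.24080539  0.22746486] [-3.10507933 -0.45465735  0.00592127] [-0.16098733  0.44165561 -0.83680634]
```

View pics/s6.png

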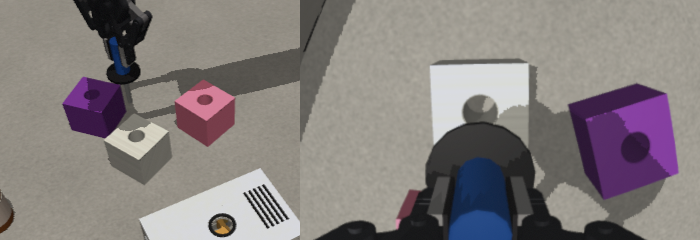

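The pin is still seated the same way in the fingers and lined up sideways with the stand hole (hole crop x 480, flange crop x 480). I lower it.

Request:
{"name": "step_arm", "arguments": {
  "series": [
    {"x": 0,"y": 0,"z": 0.05,"ax": 0,"ay": 0,"az": 0,"grip": 1},
    {"x": 0,"y": 0,"z": 0.1,"ax": 0,"ay": 0,"az": 0,"grip": 1},
    {"x": 0,"y": 0,"z": 0.15,"ax": 0,"ay": 0,"az": 0,"grip": 1},
    {"x": 0,"y": 0,"z": 0.18,"ax": 0,"ay": 0,"az": 0,"grip": 1},
    {"x": 0,"y": 0,"z": 0.2,"ax": 0,"ay": 0,"az": 0,"grip": 1},
    {"x": 0,"y": 0,"z": 0.2,"ax": 0,"ay": 0,"az": 0,"grip": 1}
  ]
}}

```text
time: 8.95
tool_pos: [0.6036, -0.2396, 0.1287]
tcp_rot: [-3.106, -0.46, 0.004]
wrist_force: [-0.5, -0.2, -0.4]
width: 0.247
grip_force: 49.4
```

Request:
{"name": "step_arm", "arguments": {
  "series": [
    {"x": 0,"y": 0,"z": 0.02,"ax": 0,"ay": 0,"az": 0,"grip": 1},
    {"x": 0,"y": 0,"z": 0.04,"ax": 0,"ay": 0,"az": 0,"grip": 1},
    {"x": 0,"y": 0,"z": 0.06,"ax": 0,"ay": 0,"az": 0,"grip": 1},
    {"x": 0,"y": 0,"z": 0.07,"ax": 0,"ay": 0,"az": 0,"grip": 1},
    {"x": 0,"y": 0,"z": 0.076,"ax": 0,"ay": 0,"az": 0,"grip": 1},
    {"x": 0,"y": 0,"z": 0.079,"ax": 0,"ay": 0,"az": 0,"grip": 1},
    {"x": 0,"y": 0,"z": 0.079,"ax": 0,"ay": 0,"az": 0,"grip": 1}
  ]
}}

```text
time: 9.65
tool_pos: [0.6042, -0.241, 0.0926]
tcp_rot: [-3.108, -0.458, 0.001]
wrist_force: [-4.0, 1.3, 6.8]
width: 0.245
grip_force: 50.3
```

Request:
{"name": "step_arm", "arguments": {
  "series": [
    {"x": 0,"y": 0,"z": 0,"ax": 0,"ay": 0,"az": 0,"grip": -0.4},
    {"x": 0,"y": 0,"z": 0,"ax": 0,"ay": 0,"az": 0,"grip": -0.4},
    {"x": 0,"y": 0,"z": 0,"ax": 0,"ay": 0,"az": 0,"grip": -0.4},
    {"x": 0,"y": 0,"z": 0,"ax": 0,"ay": 0,"az": 0,"grip": -0.4},
    {"x": 0,"y": 0,"z": 0,"ax": 0,"ay": 0,"az": 0,"grip": -0.4},
    {"x": 0,"y": 0,"z": -0.02,"ax": 0,"ay": 0,"az": 0,"grip": -0.4},
    {"x": 0,"y": 0,"z": -0.08,"ax": 0,"ay": 0,"az": 0,"grip": -0.4},
    {"x": 0,"y": 0,"z": -0.16,"ax": 0,"ay": 0,"az": 0,"grip": -0.4},
    {"x": 0,"y": 0,"z": -0.24,"ax": 0,"ay": 0,"az": 0,"grip": -0.4},
    {"x": 0,"y": 0,"z": -0.3,"ax": 0,"ay": 0,"az": 0,"grip": -0.4},
    {"x": 0,"y": 0,"z": -0.3,"ax": 0,"ay": 0,"az": 0,"grip": -0.4}
  ]
}}

```text
time: 10.75
tool_pos: [0.6078, -0.2424, 0.2489]
tcp_rot: [3.101, 0.457, 0.016]
wrist_force: [0.8, 0.1, 0.4]
width: 0.701
grip_force: 0.0
```

Run:
```python
from h import *
s=bot.read_state();print(s["time"],s["tool_pos"],s["wrist_force"],s["width"])
c=imaging.read_camera("scene");w=imaging.read_camera("wrist")
cv2.imwrite("pics/s7.png",np.hstack([cv2.resize(c["img"][100:480,100:560],(460,380)),w["img"][60:440,200:520]])[:,:,::-1])
```

```text
10.75 [ 0.60779014 -0.24237544  0.24894722] [0.84056419 0.13284933 0.38377407] 0.7013012355978219
```

View pics/s7.png

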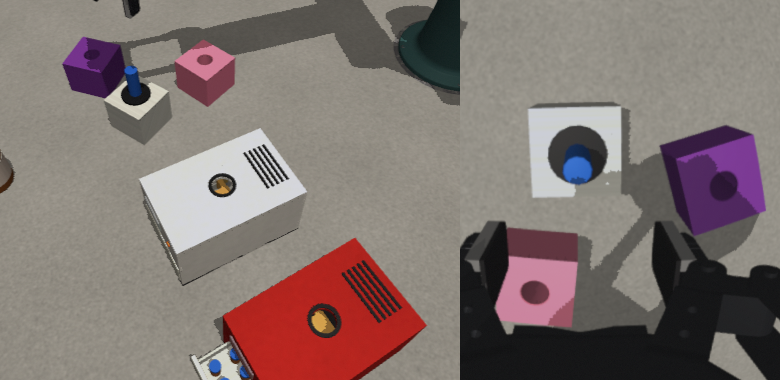

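The pin stands upright with its flange flat on the aluminium block (crop 135,95), the red drawer is out (215,360), the white one is shut, and the gripper is clear.

```bash
python3 -c "
from workcell import bot
print(bot.finish_job())"
```

```text
the job is handed in; nothing more can be done
None
```

The red drawer is released, the pin is back upright in its stand with the flange on the block, the white drawer is still shut, and I handed the job in at about 11 s of the 54 s allowed; no verdict came back.

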